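# Seat the screw-capped bottles in their spring holders

### The arm

A 6-joint arm with a two-finger parallel gripper is mounted at the origin on a cart in front of the work surface, level with it; the furniture and walls round the work are solid. World frame = base frame: x ahead of the robot, y to its left, z up, the work surface at z = 0. Lengths are in m, angles in rad, forces in N, time in s.
With the tool pointing down it reaches from about 0.425 to 0.95 m from the base axis. Payload 3.5 kg.
Tool frame: the origin (TCP) lies on the centre line of the jaws, within the pads' length; the fingertips stand 14 mm ahead of it and the grasp point (between the pads) lies 5 mm behind it (tips_ahead is the distance from the TCP to the fingertips, in m); y points along the fingers, z is the direction in which the jaws open and shut, and the axes are right-handed (so a half turn about y gives the same grasp; the last joint's range is limited). The gripper opens to 85 mm and grips with 20 to 120 N. Pads are 22 mm wide; open, the fingers measure 114 mm over their backs; the gripper's body (76 mm by 85 mm) begins 54 mm behind the grasp point. The pads swing forward as they close: fully open they stand 13 mm farther back than shut.
Start: joints at [-1.369, 0.286, 1.577, -0, 1.279, -0.15], TCP at [0.233, -0.634, 0.245] pointing down, gripper open.
Joint ranges: [-2.77, 2.77], [-0.9, 2.22], [0.21, 2.48], [-1.53, 4.67], [0.24, 2.81], [-2.84, 2.84]. Speed limits (rad/s): [2.79, 2.79, 3.14, 3.14, 3.14, 3.14].

### API

Orientations are given as a unit quaternion [x, y, z, w].
In Python, from plant import get_state, read_camera, sign_off, tips_ahead gives the robot as it stands.
- The arm moves only by the tool send_rows, never from a script. Its argument "plan" is a list of rows, each a list of 2 entries, a list of its own where there are three numbers: the shift along the tool's x, y, z in units of 12 cm (1.0 is 12 cm), then the turn, a rotation vector about the tool's x, y, z in units of 360 degrees (1.0 is 360 degrees). In form: [[[tx, ty, tz], [rx, ry, rz]], ...]. A call has 1 to 12 rows; each row shifts and turns the commanded pose from where the row before left it, along the tool's axes as they then stand; what a row does not reach is not made up. A row lasts 1/10 s, in which the tool goes at most 50 mm and 8.59 degrees, less where a joint would pass 70% of its speed; a pose out of reach is approached as far as the arm can. A call with a number of a shift or a turn outside -1 to 1 is refused whole. A call with a gripper value outside its range is refused whole. "gripper" is the closure, from 0 (fully open) to 1 (shut), set as the call begins (left out, the last holds). The fingers move at their own pace and stop on an object; "grip_force" is the grip in N (left out, the last holds). Time passes only in rows, so rows that do not move let the fingers close. It gives the time, the measured TCP pose, the force and the opening at its end, in the units of the state.
- get_state(): the state, without advancing time (a new reading comes with each control period).
- read_camera(name): name is "side" or "top" or "wrist"; returns a dict with "img" (400x640x3 uint8, blue, green, red), "fx", "fy", "cx", "cy" (pixels), "world_from_camera" (4x4, takes a point from camera to world coordinates); the wrist camera has in their place "mount" (4x4, takes a point from camera to tool coordinates, whose origin is the TCP and whose axes are the tool frame's). Camera axes: x right, y down, z forward; pixel columns grow to the right and rows downward; lengths in m; the calibration is good to about 2 mm. A picture is of the moment at which its call begins: read the wrist's pose just before it. There is no depth.
- sign_off(): hands the job in, once; it reports no verdict.
The state is a dict: "time": time; "qpos": joint angles; "dq": joint speeds; "joint_efforts": joint torques, N m; "eef_pos": TCP position; "tcp_rot": TCP orientation; "contact_force": force on the tool from outside, world axes, zero at the start; "wrist_torque": the same for the moment, N m; "opening": opening from 0.0 (shut) to 1.0 (fully open).
Only numpy, scipy, OpenCV 4.12 (cv2) and the standard library are available. Lean on these libraries where they do the work, as an engineer would, in place of code of your own. Each camera call takes 0.05 s, during which the arm holds its last target. There are 200 camera calls.

### The job

Of the screw-capped bottles, pick out the three that stand out on the open bench among the round spring-seat holders (not the stock row at the back), and stand each one upright in the holder of its size: the small brown bottle in the smallest holder, the white bottle with the narrow neck in the middle-sized holder, and the wide-mouthed jar with the broad cap in the largest. Lower each gently inside the collar and let go, so that it rests on the sprung floor with its weight; leave the two lidded weighing bottles and the conical flask where they stand.

Things in the scene. Friction and masses are not known exactly. Their poses are not given: they have to be found in the camera images.
- brown_bottle: small brown glass screw-cap bottle with a black cap, loose and upright, 44 mm diameter, 85 mm tall, cap 34 mm across on the top 14 mm, straight body below about 60 mm, about 90 g. Origin: centre of its underside; z up along its axis; round, so its yaw does not matter
- white_bottle: white screw-cap bottle with a blue cap much narrower than its body (cap 41 mm across on the top 20 mm), loose and upright, 62 mm diameter, 118 mm tall, straight body below about 75 mm, about 250 g. Origin: centre of its underside; z up along its axis; round
- wide_jar: white wide-mouthed screw-cap jar, orange cap nearly as broad as its body (65 mm across on the top 18 mm), loose and upright, 68 mm diameter, 105 mm tall, straight body below about 75 mm, about 260 g. Origin: centre of its underside; z up along its axis; round
- well_small: fixed round spring-seat bottle holder, plain aluminium collar, 68 mm outer diameter, 58 mm bore, 5 mm wall, rim 44.5 mm above the bench; open at the top with a grey sprung floor inside, whose top is 40 mm above the bench when empty (4.5 mm below the rim). The floor sinks straight down under load, about 11 mm under the brown bottle (80 N/m), at most 22 mm. The smallest of the three holders. Origin: on its axis, at the bench surface; z up
- well_medium: fixed round spring-seat bottle holder, plain aluminium collar, 86 mm outer diameter, 76 mm bore, 5 mm wall, rim 44.5 mm above the bench; open at the top with a grey sprung floor inside, whose top is 40 mm above the bench when empty (4.5 mm below the rim). The floor sinks straight down under load, about 12 mm under the white bottle (200 N/m), at most 22 mm. The middle-sized of the three holders. Origin: on its axis, at the bench surface; z up
- well_large: fixed round spring-seat bottle holder, plain aluminium collar, 102 mm outer diameter, 92 mm bore, 5 mm wall, rim 44.5 mm above the bench; open at the top with a grey sprung floor inside, whose top is 40 mm above the bench when empty (4.5 mm below the rim). The floor sinks straight down under load, about 12 mm under the wide jar (200 N/m), at most 22 mm. The largest of the three holders. Origin: on its axis, at the bench surface; z up
- weigh_big: bystander: low clear glass weighing bottle with a knobbed lid, 48 mm diameter, 44 mm tall, loose. Origin: centre of its underside
- weigh_small: bystander: low clear glass weighing bottle with a knobbed lid, 42 mm diameter, 44 mm tall, loose. Origin: centre of its underside
- flask: bystander: clear conical flask, 64 mm diameter at the foot, 103 mm tall, open and without a cap, loose. Origin: centre of its underside
Things that resemble listed ones, but are neither listed nor needed, are in the scene too. Leave any turquoise look-alike of the wide_jar alone. Leave any pink or red look-alike of the brown_bottle alone.

How it is judged:
At the end, for the whole second after the job is handed in: Brown bottle in the smallest holder (axes within 11 mm), white bottle in the middle-sized one (12 mm), wide jar in the largest (15 mm), each upright within 0.12 rad, underside 10 to 36 mm above the bench on the sunk sprung floor, released and at rest (horizontal distance between brown_bottle and well_small below 0.011 m and z of brown_bottle in the frame of well_small between 0.01 and 0.036 m and angle between each of brown_bottle, white_bottle, wide_jar's own z axis and vertical below 0.12 rad and linear speed of each of brown_bottle, white_bottle, wide_jar below 0.02 m/s and angular speed of each of brown_bottle, white_bottle, wide_jar below 0.2 rad/s and horizontal distance between white_bottle and well_medium below 0.012 m and z of white_bottle in the frame of well_medium between 0.01 and 0.036 m and horizontal distance between wide_jar and well_large below 0.015 m and z of wide_jar in the frame of well_large between 0.01 and 0.036 m); the robot touches nothing.
It fails at once if a weighing bottle or the conical flask is shifted more than 30 mm or tipped (distance of any of weigh_big, weigh_small, flask from where it was at the start of the episode above 0.03 m or angle between any of weigh_big, weigh_small, flask's own z axis and vertical above 0.4 rad).
It fails at once if a bottle is dropped or rammed into a holder (more than 30 N between them) (contact force between any of brown_bottle, white_bottle, wide_jar and well_small above 30 N or contact force between any of brown_bottle, white_bottle, wide_jar and well_medium above 30 N or contact force between any of brown_bottle, white_bottle, wide_jar and well_large above 30 N).
It also fails if it takes over 83 s, if anything falls off the work surface, if the arm or the gripper's body presses on something with over 40 N, if the wrist force passes 120 N, or if a joint passes its speed limit or range.

## Working session

There is one attempt and no reset: what is moved stays moved. The work goes in short steps, Python scripts to look and compute and a tool call to move; the robot and the scene stay as the last step left them, time stands still between calls to the robot, and variables do not carry over. Pictures are saved under pics/ and viewed, about 12 in all and at most 16, crops included, and the job is handed in when it is done.

Besides the shell and the picture viewer there is one more tool, called after "Request:" by a JSON object that holds its "op" and its "data". send_rows: Moves the arm, as the interface text tells. Its arguments: {"type":"object","properties":{"plan":{"type":"array"},"gripper":{"type":"number"},"grip_force":{"type":"number"}},"required":["plan"]}

```bash
mkdir -p pics
python3 - <<'E'
from plant import *
import cv2,numpy as np
print(get_state(), tips_ahead)
for n in("side","top"):
    c=read_camera(n); cv2.imwrite(f"pics/{n}0.png",c["img"]); print(n,c["fx"],c["cx"],c["cy"],np.round(c["world_from_camera"],4).tolist())
c=read_camera("wrist");cv2.imwrite("pics/wrist0.png",c["img"]);print(c["fx"],np.round(c["mount"],4).tolist())
E
```

```text
{'time': 0.0, 'qpos': array([-1.36899388e+00,  2.87220136e-01,  1.57821011e+00,  2.32760272e-05,
        1.27861792e+00, -1.50011734e-01]), 'dq': array([ 7.12945069e-04,  9.21782854e-05, -1.49883978e-04, -1.18147549e-04,
       -9.21658903e-04,  1.86159597e-03]), 'joint_efforts': array([-1.54594305e-03, -4.05988920e+01, -2.92625982e+01, -1.88428730e-04,
        5.87832343e-03,  4.68663700e-06]), 'eef_pos': array([ 0.23250128, -0.63301084,  0.24389291]), 'tcp_rot': array([-0.12375678,  0.69706281, -0.69532667,  0.12372757]), 'contact_force': array([ 0.44092966, -0.60020829, -0.81701096]), 'wrist_torque': array([ 0.02382963,  0.00173745, -0.05493293]), 'opening': 1.0017975385919364} 0.014
side 405.13796063128495 316.696293002794 195.45806178107813 [[-0.9948, -0.0587, 0.0828, 0.3965], [-0.1001, 0.4334, -0.8956, 1.0839], [0.0167, -0.8993, -0.437, 0.4704], [0.0, 0.0, 0.0, 1.0]]
top 476.0772934601051 323.85571497376554 200.16043037628174 [[-0.0042, -0.9979, 0.0643, 0.4016], [-0.9999, 0.0051, 0.0141, 0.2082], [-0.0144, -0.0642, -0.9978, 1.2894], [0.0, 0.0, 0.0, 1.0]]
331.5056719881635 [[0.0003, 0.9462, 0.3234, -0.0833], [-0.0002, -0.3234, 0.9462, -0.1279], [1.0, -0.0003, 0.0001, -0.0002], [0.0, 0.0, 0.0, 1.0]]
```

View pics/top0.png

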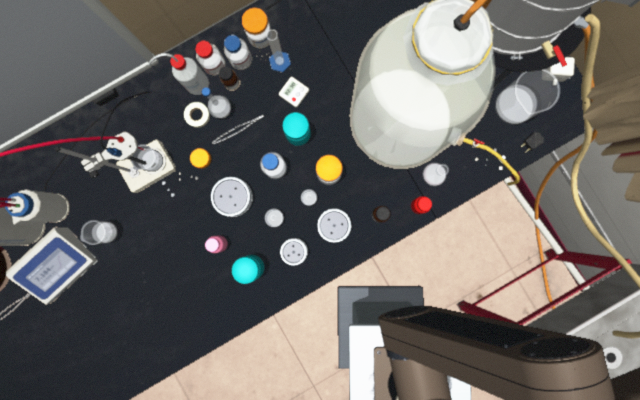

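View pics/side0.png

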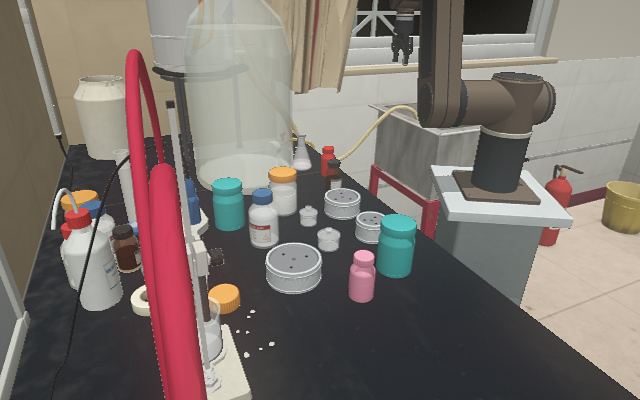

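The top view shows these candidates:
- Brown bottle: dark cap at (382,213). Look-alikes are red (422,205), pink (215,244), and the brown one in the stock row (230,82).
- White bottle: blue cap at (271,160). Look-alike is the stock blue (237,50).
- Wide jar: orange cap at (328,168). Look-alikes are turquoise (296,127) and (248,268), a loose orange cap (200,158), and the stock orange (255,20).
- Holders: large (231,197), medium (334,225), small (293,251).

I choose (382,213), (271,160) and (328,168), and will check them in a close crop.

```bash
cat > h.py <<'E'
import numpy as np,cv2
from plant import *
from scipy.spatial.transform import Rotation as R
def ray(c,uv,z,T=None):
    T=c["world_from_camera"] if T is None else T
    d=np.array([(uv[0]-c["cx"])/c["fx"],(uv[1]-c["cy"])/c["fy"],1])
    d=T[:3,:3]@d; o=T[:3,3]; return o+d*(z-o[2])/d[2]
def proj(c,p,T=None):
    T=c["world_from_camera"] if T is None else T
    q=np.linalg.inv(T)@np.r_[p,1]; return c["fx"]*q[0]/q[2]+c["cx"],c["fy"]*q[1]/q[2]+c["cy"]
def blobs(img,hsvlo,hsvhi,amin=40):
    m=cv2.inRange(cv2.cvtColor(img,cv2.COLOR_BGR2HSV),hsvlo,hsvhi)
    n,l,s,ce=cv2.connectedComponentsWithStats(m)
    return [(ce[i].round(1),s[i].tolist()) for i in range(1,n) if s[i,4]>=amin]
def wristT(s,c):
    T=np.eye(4);T[:3,:3]=R.from_quat(s["tcp_rot"]).as_matrix();T[:3,3]=s["eef_pos"];return T@c["mount"]
E
python3 - <<'E'
from h import *
c=read_camera("top");im=c["img"]
cv2.imwrite("pics/crop1.png",cv2.resize(im[110:290,190:450],None,fx=3,fy=3,interpolation=cv2.INTER_CUBIC))
print("orange",blobs(im,(10,120,120),(25,255,255)))
print("blue",blobs(im,(100,80,60),(115,255,255)))
for n,uv,z in [("brown",(382,213),.085),("white",(271,159),.118),("jar",(328.5,167),.105),("L",(231,197),.0445),("M",(334,225),.0445),("S",(293,251),.0445),("wb",(274,217),.03),("ws",(309,197),.03),("flask",(435,173),.05),("red",(422,205),.08),("tealfar",(296,127),.1),("teal",(248,268),.1),("pink",(215,244),.08)]: print(n,ray(c,uv,z).round(3))
E
```

```text
orange [(array([472.5,   9.5]), [461, 0, 26, 23, 186]), (array([254.2,  20.2]), [242, 7, 26, 27, 554]), (array([587.8,  31.1]), [584, 25, 7, 14, 58]), (array([434.2,  68.3]), [422, 60, 26, 14, 44]), (array([501. , 160.6]), [477, 143, 43, 39, 187]), (array([199.4, 157.3]), [190, 148, 20, 20, 265]), (array([328.8, 167.1]), [316, 155, 27, 26, 459]), (array([542.9, 192.3]), [535, 159, 32, 60, 161]), (array([539.4, 244.8]), [536, 227, 8, 36, 109]), (array([546.2, 283.3]), [542, 265, 10, 37, 120])]
blue [(array([232. ,  42.9]), [223, 35, 18, 17, 231]), (array([279.9,  62.7]), [268, 52, 23, 21, 265]), (array([205.9,  91.4]), [201, 87, 11, 10, 77]), (array([114.1, 151.4]), [107, 148, 14, 8, 70]), (array([269.7, 160.9]), [262, 153, 17, 17, 220]), (array([ 21.6, 204.3]), [5, 192, 28, 24, 267]), (array([ 48.3, 266.8]), [14, 238, 72, 61, 1171])]
brown [0.446 0.078 0.085]
white [0.58  0.356 0.118]
jar [0.561 0.213 0.105]
L [0.491 0.47  0.044]
M [0.417 0.2   0.044]
S [0.349 0.307 0.044]
wb [0.439 0.358 0.03 ]
ws [0.491 0.265 0.03 ]
flask [ 0.551 -0.065  0.05 ]
red [ 0.466 -0.024  0.08 ]
tealfar [0.664 0.295 0.1  ]
teal [0.31  0.414 0.1  ]
pink [0.369 0.502 0.08 ]
```

View pics/crop1.png

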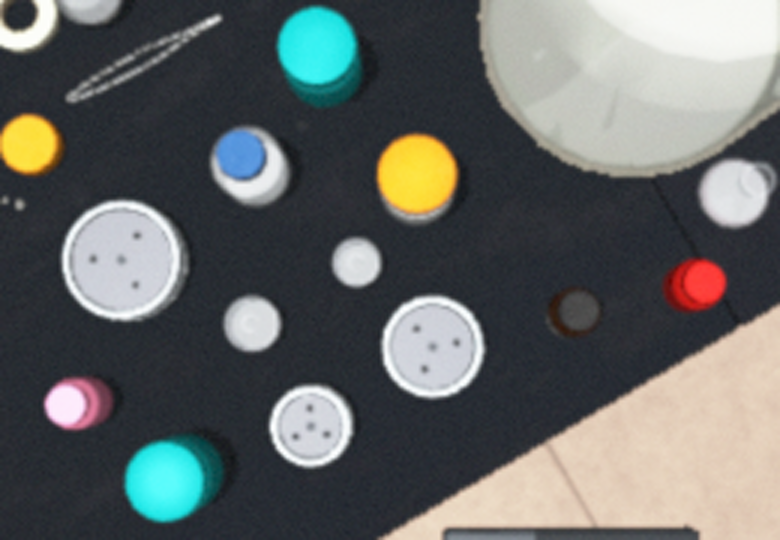

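Crop: dark-cap brown bottle at (382,213.5), white with blue cap at (270,161), orange-capped jar at (329,168). These match the descriptions, and the rims are clear.

```bash
cat >> h.py <<'E'
def go(xyz,yaw=None):
    "remaining tool-frame shift, 12cm units, and yaw err of jaw dir (tool z) in turns"
    s=get_state();M=R.from_quat(s["tcp_rot"]).as_matrix()
    print("tcp",s["eef_pos"].round(4),"shift",(M.T@(np.array(xyz)-s["eef_pos"])/.12).round(3),"t",round(s["time"],2))
E
python3 - <<'E'
from h import *
s=get_state();print(R.from_quat(s["tcp_rot"]).as_matrix().round(3))
c=read_camera("top")
for n,uv,z in [("brown",(382,213.4),.085),("white",(269.8,161),.118),("jar",(329,167.5),.105),("L",(231.1,196.5),.0445),("M",(334.1,225.1),.0445),("S",(293.5,251.4),.0445)]: print(n,ray(c,uv,z).round(4))
d=read_camera("side")
print("dome base",[ray(d,uv,0).round(3)[:2] for uv in((245,192),(188,165),(292,165))])
for uv,z in [((262.5,192),.118),((283,172),.105),((293.5,249),.0445),((342,193),.0445),((371,216),.0445)]: print(ray(d,uv,z).round(3))
go((.40,.07,.245))
E
```

```text
[[-0.939 -0.     0.345]
 [-0.345  0.002 -0.939]
 [-0.    -1.    -0.002]]
brown [0.4449 0.0785 0.085 ]
white [0.5752 0.3586 0.118 ]
jar [0.5598 0.2117 0.105 ]
L [0.4927 0.4697 0.0445]
M [0.4164 0.1993 0.0445]
S [0.3485 0.3054 0.0445]
dome base [array([0.679, 0.125]), array([ 0.903, -0.041]), array([ 0.584, -0.087])]
[0.573 0.36  0.118]
[0.556 0.221 0.105]
[0.497 0.447 0.044]
[0.417 0.189 0.044]
[0.349 0.297 0.044]
tcp [ 0.2326 -0.6334  0.2448] shift [-3.330e+00  3.000e-03 -5.022e+00] t 0.3
```

Request:
{"op": "send_rows", "data": {"plan": [[[0, 0, -0.36], [0, 0, 0]], [[0, 0, -0.36], [0, 0, 0]], [[0, 0, -0.36], [0, 0, 0]], [[0, 0, -0.36], [0, 0, 0]], [[0, 0, -0.36], [0, 0, 0]], [[0, 0, 0], [0, 0, 0]]], "gripper": 0, "grip_force": 35}}

```text
time: 0.9
eef_pos: [0.1573, -0.4258, 0.2434]
tcp_rot: [-0.124, 0.698, -0.695, 0.124]
contact_force: [0.2, -0.5, -0.2]
opening: 1.003
```

Request:
{"op": "send_rows", "data": {"plan": [[[-0.4, 0, -0.021], [0, -0.0167, 0]], [[-0.4, 0, -0.021], [0, -0.0167, 0]], [[-0.4, 0, -0.021], [0, -0.0167, 0]], [[-0.4, 0, -0.021], [0, -0.0167, 0]], [[-0.4, 0, -0.021], [0, -0.0167, 0]], [[-0.4, 0, -0.021], [0, -0.0167, 0]], [[-0.4, 0, -0.021], [0, -0.0167, 0]], [[-0.4, 0, -0.021], [0, -0.0167, 0]], [[-0.4, 0, -0.021], [0, -0.0167, 0]], [[-0.4, 0, -0.021], [0, -0.0167, 0]], [[-0.4, 0, -0.021], [0, -0.0167, 0]], [[0, 0, 0], [0, 0, 0]]]}}

```text
time: 2.1
eef_pos: [0.4585, -0.0256, 0.2457]
tcp_rot: [-0.485, 0.514, -0.514, 0.487]
contact_force: [0.6, 0.3, 0.1]
opening: 0.997
```

Run:
```python
from h import *
s=get_state();print(R.from_quat(s["tcp_rot"]).as_matrix().round(3),s["qpos"].round(2))
s=get_state();c=read_camera("wrist");cv2.imwrite("pics/w1.png",c["img"])
print(proj(c,[.445,.0785,.085],wristT(s,c)))
go((.445,.0785,.20))
```

```text
[[-0.056  0.001  0.998]
 [-0.998  0.002 -0.056]
 [-0.002 -1.     0.001]] [-0.28 -0.21  2.09  0.    1.26 -0.22]
(np.float64(304.70527816911414), np.float64(62.4672309082145))
tcp [ 0.4584 -0.0278  0.2457] shift [-0.878  0.38  -0.164] t 2.15
```

View pics/w1.png

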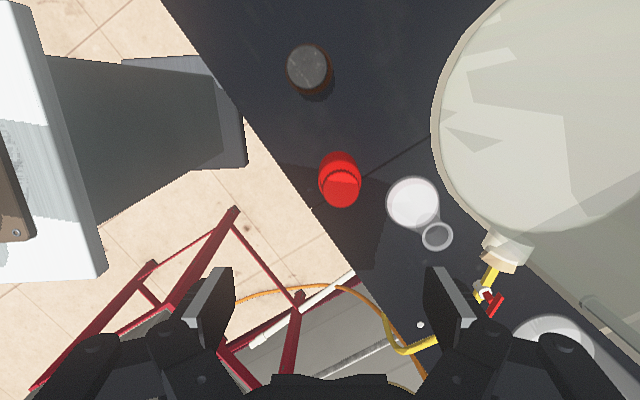

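Wrist view: brown bottle's dark cap at (307,69), red look-alike at (340,180), flask at (412,203). The target is right, so I move over it for a closer measurement.

Request:
{"op": "send_rows", "data": {"plan": [[[-0.24, 0.1, -0.04], [0, 0, 0]], [[-0.24, 0.1, -0.04], [0, 0, 0]], [[-0.24, 0.1, -0.03], [0, 0, 0]], [[0, 0, 0], [0, 0, 0]], [[0, 0, 0], [0, 0, 0]]]}}

```text
time: 2.65
eef_pos: [0.4505, 0.056, 0.2094]
tcp_rot: [0.484, -0.516, 0.516, -0.483]
contact_force: [-0.1, 0.5, 0.3]
opening: 1.003
```

```bash
cat >> h.py <<'E'
def wcirc(name,xy,z,r,save=None):
    "circle near the expected place in the wrist view -> world point on plane z"
    s=get_state();c=read_camera("wrist");T=wristT(s,c)
    u,v=proj(c,[*xy,z],T); pr=c["fx"]*r/(np.linalg.inv(T)@np.r_[xy,z,1])[2]
    if save: cv2.imwrite(save,c["img"])
    g=cv2.medianBlur(cv2.cvtColor(c["img"],cv2.COLOR_BGR2GRAY),3)
    h=cv2.HoughCircles(g,cv2.HOUGH_GRADIENT,1,8,param1=80,param2=14,minRadius=int(pr*.88),maxRadius=int(pr*1.12)+1)
    print(name,"expect",round(u),round(v),"r",round(pr,1))
    if h is not None:
        k=[q for q in h[0] if np.hypot(q[0]-u,q[1]-v)<35][:4]
        for q in k: print("  ",q.round(1),ray(c,q[:2],z,T).round(4))
    return c,T
E
python3 - <<'E'
from h import *
c,T=wcirc("brown",(.445,.0785),.085,.017,"pics/w2.png")
go((.445,.0785,.10))
E
```

```text
brown expect 320 171 r 21.8
   [322.5 172.5  19.6] [0.4469 0.0771 0.085 ]
   [321.5 153.5  19.9] [0.4472 0.0921 0.085 ]
tcp [0.4508 0.0556 0.2099] shift [-0.188  0.915 -0.062] t 2.7
```

View pics/w2.png

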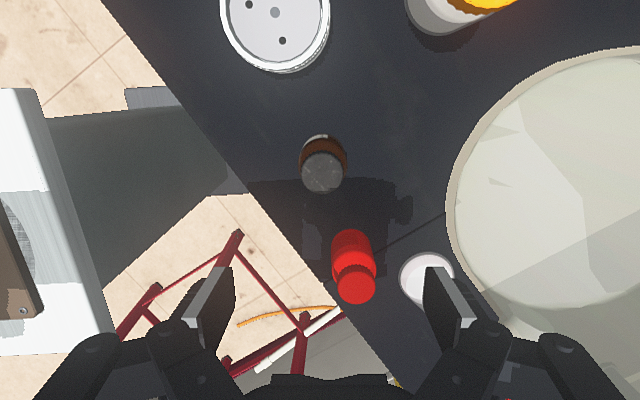

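The cap centre is at (322,172), which puts the brown bottle at about (0.447, 0.077). I go to it and grip.

Request:
{"op": "send_rows", "data": {"plan": [[[-0.177, 0, -0.042], [0, 0, 0]], [[0, 0.3, 0], [0, 0, 0]], [[0, 0.3, 0], [0, 0, 0]], [[0, 0.3, 0], [0, 0, 0]], [[0, 0.3, 0], [0, 0, 0]], [[0, 0.174, 0], [0, 0, 0]], [[0, 0, 0], [0, 0, 0]], [[0, 0, 0], [0, 0, 0]]]}}

```text
time: 3.5
eef_pos: [0.4475, 0.0772, 0.0453]
tcp_rot: [0.483, -0.516, 0.517, -0.483]
contact_force: [0.2, 0.2, 0.6]
opening: 0.995
```

Request:
{"op": "send_rows", "data": {"plan": [[[0, 0, 0], [0, 0, 0]], [[0, 0, 0], [0, 0, 0]], [[0, 0, 0], [0, 0, 0]], [[0, 0, 0], [0, 0, 0]], [[0, 0, 0], [0, 0, 0]], [[0, 0, 0], [0, 0, 0]], [[0, 0, 0], [0, 0, 0]], [[0, 0, 0], [0, 0, 0]], [[0, 0, 0], [0, 0, 0]], [[0, 0, 0], [0, 0, 0]]], "gripper": 1}}

```text
time: 4.5
eef_pos: [0.4472, 0.0783, 0.046]
tcp_rot: [0.483, -0.515, 0.516, -0.484]
contact_force: [-0.8, 0.0, 5.7]
opening: 0.502
```

Run:
```python
from h import *
c,T=wcirc("brown",(.447,.077),.085,.017,"pics/w3.png")
go((.447,.077,.045))
```

```text
brown expect 329 354 r 50.5
tcp [0.4472 0.0783 0.046 ] shift [ 0.011  0.008 -0.001] t 4.55
```

View pics/w3.png

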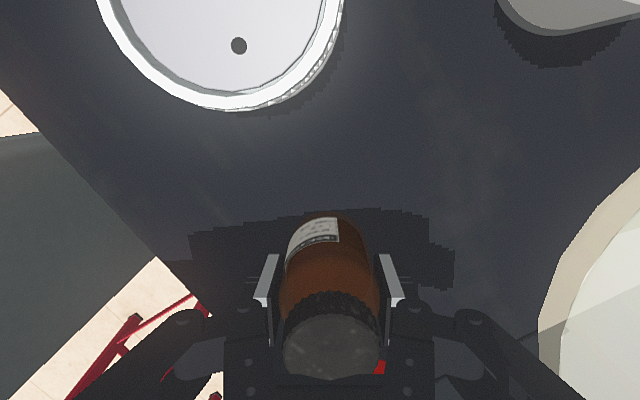

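The grip holds: opening is 0.50, about 43 mm. I lift and head for the small holder, stopping short to measure it.

Request:
{"op": "send_rows", "data": {"plan": [[[0, -0.2, 0], [0, 0, 0]], [[0, -0.36, 0], [0, 0, 0]], [[0, -0.36, 0], [0, 0, 0]], [[0, -0.36, 0], [0, 0, 0]], [[-0.278, 0, -0.16], [0, 0, 0]], [[-0.278, 0, -0.16], [0, 0, 0]], [[-0.278, 0, -0.16], [0, 0, 0]], [[-0.278, 0, -0.16], [0, 0, 0]], [[-0.278, 0, -0.16], [0, 0, 0]], [[0, 0, 0], [0, 0, 0]], [[0, 0, 0], [0, 0, 0]], [[0, 0, 0], [0, 0, 0]]]}}

```text
time: 5.75
eef_pos: [0.3616, 0.2505, 0.1981]
tcp_rot: [0.483, -0.516, 0.516, -0.483]
contact_force: [0.4, -0.9, -1.1]
opening: 0.499
```

Run:
```python
from h import *
c,T=wcirc("S",(.3485,.3054),.0445,.034,"pics/w4.png")
go((.3485,.3054,.2))
```

```text
S expect 309 125 r 40.8
   [308.5 122.5  41. ] [0.3485 0.3077 0.0445]
   [300.5 120.5  39.9] [0.342  0.3098 0.0445]
   [307.5 130.5  36.5] [0.3471 0.3013 0.0445]
   [315.5 126.5  38.8] [0.354  0.3041 0.0445]
tcp [0.3618 0.2503 0.1981] shift [-0.451 -0.016 -0.141] t 5.8
```

View pics/w4.png

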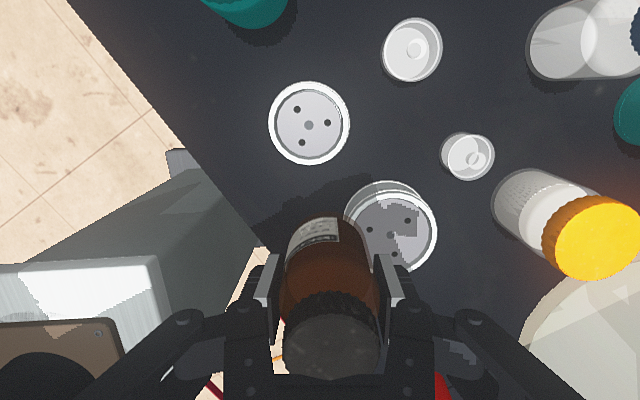

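Wrist view: small holder rim centre at (309,123), bottle upright in the jaws, so the holder is at (0.3485, 0.307). I lower the bottle.

Request:
{"op": "send_rows", "data": {"plan": [[[-0.235, 0, -0.069], [0, 0, 0]], [[-0.235, 0, -0.069], [0, 0, 0]], [[0, 0, 0], [0, 0, 0]], [[0, 0.3, 0], [0, 0, 0]], [[0, 0.3, 0], [0, 0, 0]], [[0, 0.2, 0], [0, 0, 0]], [[0, 0, 0], [0, 0, 0]], [[0, 0, 0], [0, 0, 0]]]}}

```text
time: 6.6
eef_pos: [0.3492, 0.3075, 0.1023]
tcp_rot: [0.483, -0.516, 0.516, -0.483]
contact_force: [-1.0, 0.2, -0.8]
opening: 0.498
```

Run:
```python
from h import *
c=read_camera("side");im=c["img"][150:290,280:480];cv2.imwrite("pics/s1.png",cv2.resize(im,None,fx=4,fy=4,interpolation=cv2.INTER_CUBIC))
go((.3485,.3075,.075))
```

```text
tcp [0.3499 0.3081 0.1034] shift [ 0.006  0.237 -0.012] t 6.65
```

View pics/s1.png

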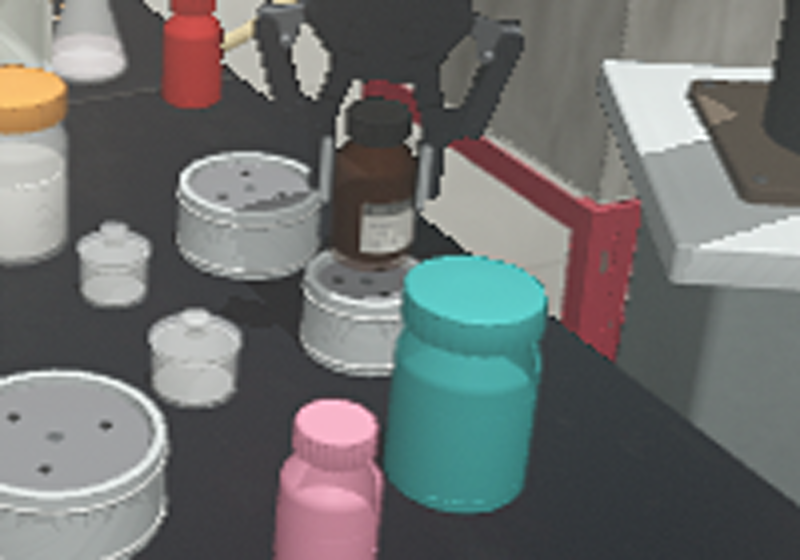

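Side crop: bottle base at (375,262), right over the small holder's mouth at (372,280), upright. I continue down slowly, then release.

Request:
{"op": "send_rows", "data": {"plan": [[[0, 0.034, -0.01], [0, 0, 0]], [[0, 0.034, 0], [0, 0, 0]], [[0, 0.034, 0], [0, 0, 0]], [[0, 0.034, 0], [0, 0, 0]], [[0, 0.034, 0], [0, 0, 0]], [[0, 0.034, 0], [0, 0, 0]], [[0, 0.034, 0], [0, 0, 0]], [[0, 0, 0], [0, 0, 0]], [[0, 0, 0], [0, 0, 0]]]}}

```text
time: 7.55
eef_pos: [0.3472, 0.3083, 0.0734]
tcp_rot: [-0.484, 0.516, -0.516, 0.483]
contact_force: [0.0, -0.1, 0.2]
opening: 0.498
```

Request:
{"op": "send_rows", "data": {"plan": [[[0, 0, 0], [0, 0, 0]], [[0, 0, 0], [0, 0, 0]], [[0, 0, 0], [0, 0, 0]], [[0, 0, 0], [0, 0, 0]], [[0, 0, 0], [0, 0, 0]], [[0, 0, 0], [0, 0, 0]], [[0, 0, 0], [0, 0, 0]], [[0, 0, 0], [0, 0, 0]]], "gripper": 0}}

```text
time: 8.35
eef_pos: [0.3473, 0.3084, 0.0735]
tcp_rot: [-0.484, 0.516, -0.516, 0.484]
contact_force: [-0.2, 0.4, -0.6]
opening: 0.999
```

Request:
{"op": "send_rows", "data": {"plan": [[[0, -0.1, 0], [0, 0, 0]], [[0, -0.2, 0], [0, 0, 0]], [[0, -0.36, 0], [0, 0, 0]], [[0, -0.36, 0], [0, 0, 0]], [[0, -0.2, 0], [0, 0, 0]], [[0, 0, 0], [0, 0, 0]], [[0, 0, 0], [0, 0, 0]]]}}

```text
time: 9.05
eef_pos: [0.3474, 0.3084, 0.2208]
tcp_rot: [0.483, -0.516, 0.516, -0.484]
contact_force: [-0.4, 0.6, -1.2]
opening: 0.997
```

Run:
```python
from h import *
c=read_camera("side");im=c["img"][150:290,280:480]
t=read_camera("top");im2=t["img"][150:290,200:400]
cv2.imwrite("pics/s2.png",cv2.resize(np.hstack([im,im2]),None,fx=2,fy=2,interpolation=cv2.INTER_CUBIC))
go((.56,.14,.24))
```

```text
tcp [0.3464 0.3079 0.2185] shift [ 1.281 -0.182  1.866] t 9.15
```

View pics/s2.png

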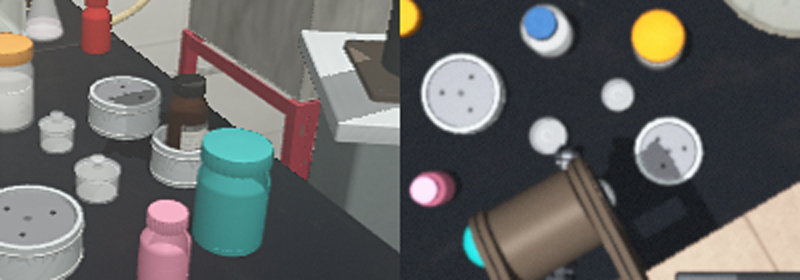

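Side view: brown bottle upright in the small holder at (187,110). Next, the white bottle: move short of it and measure.

Request:
{"op": "send_rows", "data": {"plan": [[[0, -0.04, 0.38], [0, 0, 0]], [[0, -0.04, 0.38], [0, 0, 0]], [[0, -0.04, 0.38], [0, 0, 0]], [[0, -0.04, 0.38], [0, 0, 0]], [[-0.04, 0, 0.38], [0, 0, 0]], [[0, 0, 0], [0, 0, 0]], [[0, 0, 0], [0, 0, 0]], [[0, 0, 0], [0, 0, 0]]]}}

```text
time: 9.95
eef_pos: [0.5738, 0.2983, 0.2375]
tcp_rot: [-0.485, 0.516, -0.515, 0.483]
contact_force: [-0.6, 1.4, 0.4]
opening: 0.999
```

Run:
```python
from h import *
c,T=wcirc("white",(.575,.3586),.118,.0205,"pics/w5.png")
for b in blobs(c["img"],(100,80,50),(115,255,255),200): print(b,ray(c,b[0],.118,T).round(4))
go((.575,.3586,.24)); s=get_state(); print(s["qpos"].round(2))
```

```text
white expect 326 121 r 28.1
   [330.5 113.5  31.4] [0.5789 0.364  0.118 ]
   [322.5 122.5  31.4] [0.5727 0.358  0.118 ]
   [330.5 121.5  31.4] [0.5785 0.3584 0.118 ]
   [322.5 110.5  30.3] [0.5733 0.3665 0.118 ]
(array([603.9, 103.8]), [577, 74, 63, 61, 1870]) [0.7743 0.3581 0.118 ]
(array([326.2, 121. ]), [299, 93, 55, 57, 2395]) [0.5754 0.3589 0.118 ]
tcp [0.5737 0.2985 0.2382] shift [-0.501 -0.015 -0.021] t 10.0
[0.32 0.23 1.66 0.   1.26 0.39]
```

View pics/w5.png

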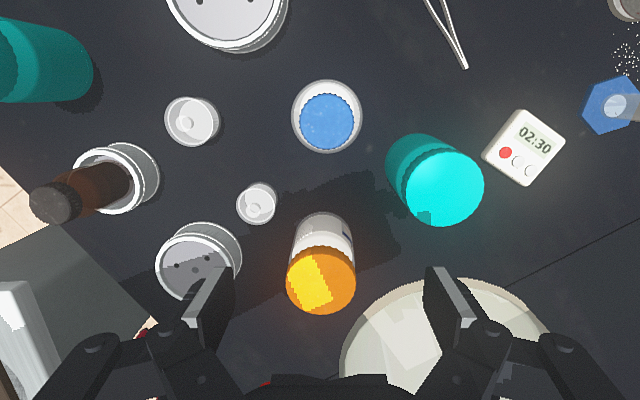

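White bottle's blue cap is at (326,121), giving (0.5755, 0.359). The stock one is at (604,104). I reach and grip.

Request:
{"op": "send_rows", "data": {"plan": [[[-0.252, 0, -0.006], [0, 0, 0]], [[-0.252, 0, -0.006], [0, 0, 0]], [[0, 0, 0], [0, 0, 0]], [[0, 0.3, 0], [0, 0, 0]], [[0, 0.3, 0], [0, 0, 0]], [[0, 0.3, 0], [0, 0, 0]], [[0, 0.3, 0], [0, 0, 0]], [[0, 0.15, 0], [0, 0, 0]], [[0, 0.1, 0], [0, 0, 0]], [[0, 0, 0], [0, 0, 0]], [[0, 0, 0], [0, 0, 0]]]}}

```text
time: 11.1
eef_pos: [0.5786, 0.3593, 0.067]
tcp_rot: [0.483, -0.516, 0.516, -0.485]
contact_force: [-0.2, 0.8, -0.2]
opening: 0.998
```

Request:
{"op": "send_rows", "data": {"plan": [[[0, 0, 0], [0, 0, 0]], [[0, 0, 0], [0, 0, 0]], [[0, 0, 0], [0, 0, 0]], [[0, 0, 0], [0, 0, 0]], [[0, 0, 0], [0, 0, 0]], [[0, 0, 0], [0, 0, 0]], [[0, 0, 0], [0, 0, 0]], [[0, 0, 0], [0, 0, 0]]], "gripper": 1, "grip_force": 40}}

```text
time: 11.9
eef_pos: [0.5784, 0.3595, 0.0678]
tcp_rot: [0.483, -0.516, 0.516, -0.484]
contact_force: [-1.9, -0.4, 5.4]
opening: 0.704
```

Request:
{"op": "send_rows", "data": {"plan": [[[0, -0.1, 0], [0, 0, 0]], [[0, -0.2, 0], [0, 0, 0]], [[0, -0.36, 0], [0, 0, 0]], [[0, -0.36, 0], [0, 0, 0]], [[0, -0.34, 0], [0, 0, 0]], [[0.303, 0, -0.203], [0, 0, 0]], [[0.303, 0, -0.203], [0, 0, 0]], [[0.303, 0, -0.203], [0, 0, 0]], [[0.303, 0, -0.203], [0, 0, 0]], [[0.303, 0, -0.203], [0, 0, 0]], [[0.303, 0, -0.203], [0, 0, 0]], [[0, 0, 0], [0, 0, 0]]]}}

```text
time: 13.1
eef_pos: [0.4139, 0.148, 0.227]
tcp_rot: [-0.484, 0.517, -0.516, 0.482]
contact_force: [0.2, -0.0, -3.0]
opening: 0.701
```

Request:
{"op": "send_rows", "data": {"plan": [[[0, 0, 0], [0, 0, 0]], [[0, 0, 0], [0, 0, 0]]]}}

```text
time: 13.3
eef_pos: [0.4183, 0.1509, 0.2291]
tcp_rot: [0.483, -0.516, 0.516, -0.484]
contact_force: [-0.3, -0.3, -1.8]
opening: 0.701
```

Run:
```python
from h import *
c,T=wcirc("M",(.4164,.1993),.0445,.043,"pics/w6.png")
go((.4164,.1993,.23)); print(R.from_quat(get_state()["tcp_rot"]).as_matrix().round(3).tolist(),get_state()["opening"])
```

```text
M expect 323 128 r 46.4
   [323.5 125.5  46.3] [0.417  0.2018 0.0445]
   [315.5 129.5  45.9] [0.4094 0.1987 0.0445]
   [330.5 130.5  45.9] [0.4232 0.1969 0.0445]
   [329.5 117.5  49.2] [0.423  0.2087 0.0445]
tcp [0.4184 0.1511 0.2289] shift [-0.4   -0.009 -0.042] t 13.35
[[-0.064, 0.001, 0.998], [-0.998, 0.0, -0.064], [-0.0, -1.0, 0.001]] 0.6977474015516418
```

View pics/w6.png

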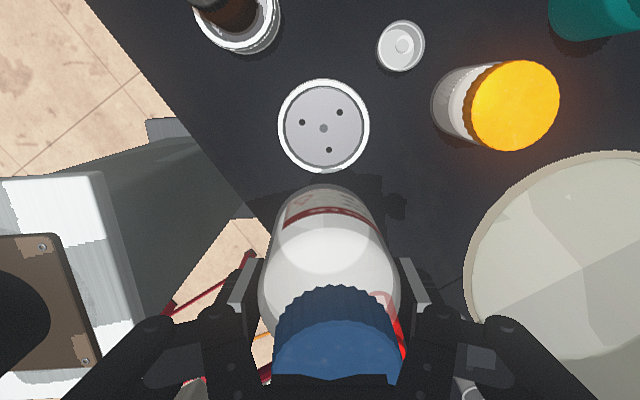

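Wrist view: medium holder centre at (323.5,125.5), giving (0.417, 0.201). White bottle is upright in the jaws. I lower it.

Request:
{"op": "send_rows", "data": {"plan": [[[-0.208, 0, -0.019], [0, 0, 0]], [[-0.208, 0, -0.019], [0, 0, 0]], [[0, 0, 0], [0, 0, 0]], [[0, 0.3, 0], [0, 0, 0]], [[0, 0.3, 0], [0, 0, 0]], [[0, 0.23, 0], [0, 0, 0]], [[0, 0.1, 0], [0, 0, 0]], [[0, 0, 0], [0, 0, 0]], [[0, 0, 0], [0, 0, 0]]]}}

```text
time: 14.25
eef_pos: [0.4175, 0.201, 0.1179]
tcp_rot: [0.483, -0.515, 0.516, -0.484]
contact_force: [1.1, 0.2, -1.2]
opening: 0.704
```

Run:
```python
from h import *
go((.417,.2012,.0955))
c=read_camera("side");im=c["img"][130:260,280:440];cv2.imwrite("pics/s3.png",cv2.resize(im,None,fx=4,fy=4,interpolation=cv2.INTER_CUBIC))
```

```text
tcp [0.4175 0.201  0.1179] shift [-0.001  0.187 -0.005] t 14.25
```

View pics/s3.png

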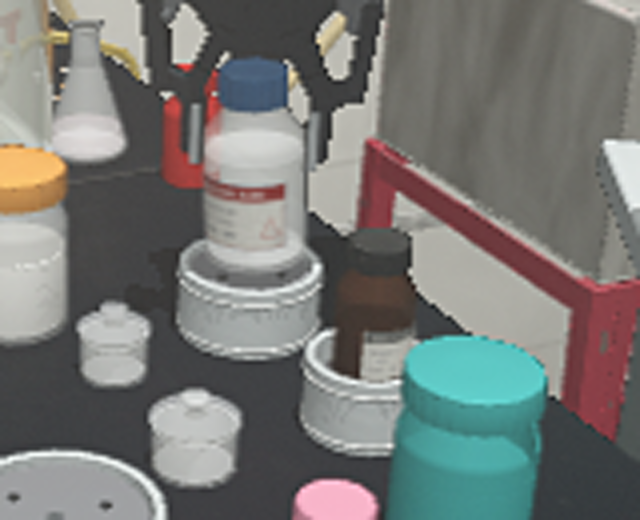

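Side crop: white bottle base at (255,260), over the medium holder's mouth at (250,265) and upright. Brown is seated. I lower the last 22 mm, release and rise.

Request:
{"op": "send_rows", "data": {"plan": [[[0, 0.031, 0], [0, 0, 0]], [[0, 0.031, 0], [0, 0, 0]], [[0, 0.031, 0], [0, 0, 0]], [[0, 0.031, 0], [0, 0, 0]], [[0, 0.031, 0], [0, 0, 0]], [[0, 0.031, 0], [0, 0, 0]], [[0, 0, 0], [0, 0, 0]], [[0, 0, 0], [0, 0, 0]]]}}

```text
time: 15.1
eef_pos: [0.4167, 0.2008, 0.0946]
tcp_rot: [0.483, -0.516, 0.516, -0.484]
contact_force: [0.1, -0.3, -0.1]
opening: 0.701
```

Request:
{"op": "send_rows", "data": {"plan": [[[0, 0, 0], [0, 0, 0]], [[0, 0, 0], [0, 0, 0]], [[0, 0, 0], [0, 0, 0]], [[0, 0, 0], [0, 0, 0]], [[0, 0, 0], [0, 0, 0]], [[0, 0, 0], [0, 0, 0]], [[0, 0, 0], [0, 0, 0]], [[0, 0, 0], [0, 0, 0]]], "gripper": 0}}

```text
time: 15.9
eef_pos: [0.4163, 0.2007, 0.0944]
tcp_rot: [-0.484, 0.516, -0.516, 0.484]
contact_force: [0.6, -0.5, -0.2]
opening: 1.002
```

Request:
{"op": "send_rows", "data": {"plan": [[[0, -0.1, 0], [0, 0, 0]], [[0, -0.2, 0], [0, 0, 0]], [[0, -0.36, 0], [0, 0, 0]], [[0, -0.36, 0], [0, 0, 0]], [[0, -0.2, 0], [0, 0, 0]], [[0, 0, 0], [0, 0, 0]], [[0, 0, 0], [0, 0, 0]]]}}

```text
time: 16.6
eef_pos: [0.4164, 0.2007, 0.2415]
tcp_rot: [0.483, -0.516, 0.516, -0.484]
contact_force: [0.2, 0.0, -0.3]
opening: 0.998
```

Run:
```python
from h import *
go((.56,.155,.24))
```

```text
tcp [0.4164 0.2007 0.2415] shift [0.303 0.014 1.219] t 16.6
```

Request:
{"op": "send_rows", "data": {"plan": [[[0.08, 0, 0.36], [0, 0, 0]], [[0.08, 0, 0.36], [0, 0, 0]], [[0.07, 0, 0.36], [0, 0, 0]], [[0, 0, 0], [0, 0, 0]], [[0, 0, 0], [0, 0, 0]], [[0, 0, 0], [0, 0, 0]]]}}

```text
time: 17.2
eef_pos: [0.5423, 0.165, 0.2392]
tcp_rot: [-0.485, 0.517, -0.515, 0.483]
contact_force: [-1.3, 0.3, -0.2]
opening: 1.005
```

Run:
```python
from h import *
c,T=wcirc("jar",(.5598,.2117),.105,.0325,"pics/w7.png")
for b in blobs(c["img"],(10,120,100),(25,255,255),800): print(b,ray(c,b[0],.105,T).round(4))
go((.56,.212,.24))
```

```text
jar expect 348 136 r 41.5
   [348.5 134.5  41.1] [0.5603 0.2129 0.105 ]
   [343.5 127.5  37.5] [0.5567 0.2185 0.105 ]
(array([351.1, 145. ]), [307, 92, 83, 84, 2426]) [0.562  0.2046 0.105 ]
tcp [0.5423 0.1652 0.2398] shift [-0.398 -0.002  0.122] t 17.25
```

View pics/w7.png

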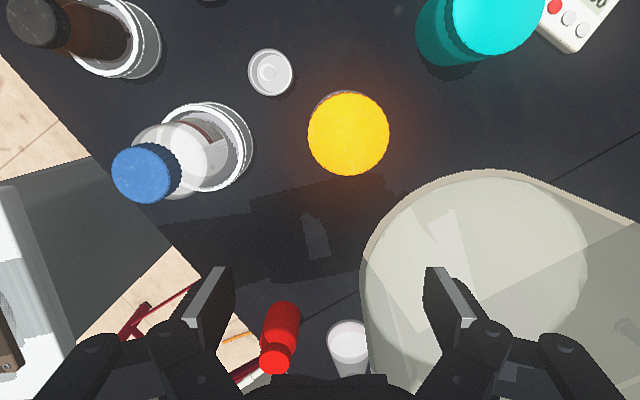

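Orange cap at (348.5,134.5) puts the jar at (0.560, 0.213). The big vessel stays clear. I centre above it and re-check, since there are only 8 mm per side.

Request:
{"op": "send_rows", "data": {"plan": [[[-0.203, 0, 0.063], [0, 0, 0]], [[-0.202, 0, 0.063], [0, 0, 0]], [[0, 0.29, 0], [0, 0, 0]], [[0, 0.29, 0], [0, 0, 0]], [[0, 0, 0], [0, 0, 0]], [[0, 0, 0], [0, 0, 0]]]}}

```text
time: 17.85
eef_pos: [0.561, 0.2127, 0.1713]
tcp_rot: [-0.484, 0.516, -0.515, 0.483]
contact_force: [-0.0, 0.2, -0.1]
opening: 1.0
```

Run:
```python
from h import *
go((.5603,.2129,.059))
c,T=wcirc("jar",(.5603,.2129),.105,.0325)
```

```text
tcp [0.561  0.2127 0.1713] shift [-0.002  0.936 -0.005] t 17.85
jar expect 328 226 r 51.1
   [328.5 221.5  49.7] [0.5609 0.2162 0.105 ]
   [328.5 232.5  53.7] [0.5604 0.2086 0.105 ]
   [329.5 210.5  48.5] [0.562  0.2236 0.105 ]
   [320.5 216.5  56.3] [0.5561 0.2199 0.105 ]
```

Request:
{"op": "send_rows", "data": {"plan": [[[-0.008, 0.25, -0.005], [0, 0, 0]], [[0, 0.25, 0], [0, 0, 0]], [[0, 0.2, 0], [0, 0, 0]], [[0, 0.14, 0], [0, 0, 0]], [[0, 0.1, 0], [0, 0, 0]], [[0, 0, 0], [0, 0, 0]], [[0, 0, 0], [0, 0, 0]]]}}

```text
time: 18.6
eef_pos: [0.5625, 0.2135, 0.0596]
tcp_rot: [0.483, -0.516, 0.516, -0.484]
contact_force: [-0.2, 0.8, 0.1]
opening: 0.996
```

Request:
{"op": "send_rows", "data": {"plan": [[[0, 0, 0], [0, 0, 0]], [[0, 0, 0], [0, 0, 0]], [[0, 0, 0], [0, 0, 0]], [[0, 0, 0], [0, 0, 0]], [[0, 0, 0], [0, 0, 0]], [[0, 0, 0], [0, 0, 0]], [[0, 0, 0], [0, 0, 0]], [[0, 0, 0], [0, 0, 0]]], "gripper": 1}}

```text
time: 19.4
eef_pos: [0.5621, 0.2137, 0.0603]
tcp_rot: [0.483, -0.516, 0.516, -0.484]
contact_force: [-3.4, 0.6, 5.5]
opening: 0.77
```

Request:
{"op": "send_rows", "data": {"plan": [[[0, -0.1, 0], [0, 0, 0]], [[0, -0.2, 0], [0, 0, 0]], [[0, -0.36, 0], [0, 0, 0]], [[0, -0.36, 0], [0, 0, 0]], [[0, -0.36, 0], [0, 0, 0]], [[-0.312, 0, -0.122], [0, 0, 0]], [[-0.312, 0, -0.122], [0, 0, 0]], [[-0.312, 0, -0.122], [0, 0, 0]], [[-0.312, 0, -0.122], [0, 0, 0]], [[-0.312, 0, -0.122], [0, 0, 0]], [[0, 0, 0], [0, 0, 0]], [[0, 0, 0], [0, 0, 0]]]}}

```text
time: 20.6
eef_pos: [0.4999, 0.4054, 0.2239]
tcp_rot: [0.484, -0.515, 0.516, -0.484]
contact_force: [0.8, 0.2, -1.9]
opening: 0.767
```

Request:
{"op": "send_rows", "data": {"plan": [[[0, 0, 0], [0, 0, 0]], [[0, 0, 0], [0, 0, 0]]]}}

```text
time: 20.8
eef_pos: [0.5011, 0.4037, 0.224]
tcp_rot: [0.483, -0.516, 0.516, -0.483]
contact_force: [-0.3, 0.4, -2.9]
opening: 0.77
```

Run:
```python
from h import *
c,T=wcirc("L",(.4927,.4697),.0445,.051,"pics/w8.png")
go((.4927,.4697,.23)); print(R.from_quat(get_state()["tcp_rot"]).as_matrix().round(3).tolist(),get_state()["opening"])
```

```text
L expect 314 109 r 57.0
   [315.5 105.5  51.7] [0.4939 0.4729 0.0445]
   [313.5  97.5  53.5] [0.4926 0.4798 0.0445]
   [322.5 101.5  55.7] [0.5003 0.4759 0.0445]
   [302.5 104.5  61.2] [0.4824 0.4745 0.0445]
tcp [0.5012 0.4037 0.224 ] shift [-0.544 -0.05  -0.107] t 20.85
[[-0.067, 0.0, 0.998], [-0.998, -0.0, -0.067], [0.0, -1.0, 0.0]] 0.7701422377888172
```

View pics/w8.png

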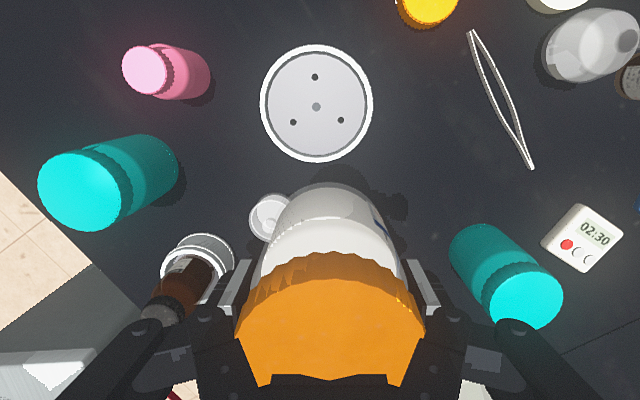

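Wrist view: large holder centre at (316.5,103.5), giving (0.494, 0.472). Jar is upright in the jaws. I lower it.

Request:
{"op": "send_rows", "data": {"plan": [[[-0.282, 0, -0.048], [0, 0, 0]], [[-0.282, 0, -0.048], [0, 0, 0]], [[0, 0, 0], [0, 0, 0]], [[0, 0.3, 0], [0, 0, 0]], [[0, 0.3, 0], [0, 0, 0]], [[0, 0.25, 0], [0, 0, 0]], [[0, 0.1, 0], [0, 0, 0]], [[0, 0, 0], [0, 0, 0]], [[0, 0, 0], [0, 0, 0]]]}}

```text
time: 21.75
eef_pos: [0.4947, 0.4733, 0.1117]
tcp_rot: [0.483, -0.516, 0.516, -0.484]
contact_force: [0.7, 0.6, -2.3]
opening: 0.768
```

Run:
```python
from h import *
go((.494,.472,.0883))
c=read_camera("side");im=c["img"][150:310,220:400];cv2.imwrite("pics/s4.png",cv2.resize(im,None,fx=3,fy=3,interpolation=cv2.INTER_CUBIC))
```

```text
tcp [0.4947 0.4733 0.1117] shift [ 0.011  0.195 -0.005] t 21.75
```

View pics/s4.png

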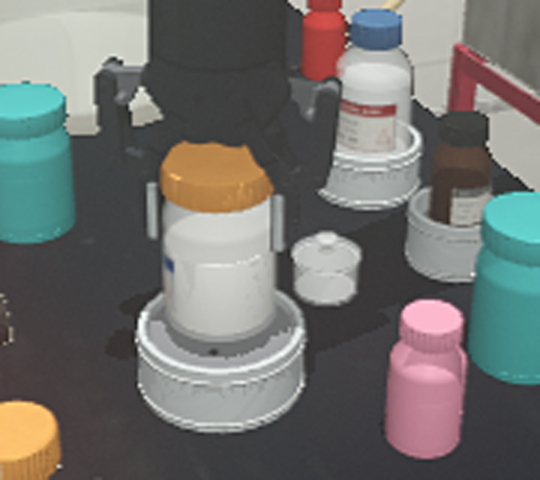

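Side crop: jar base centre at about (220,314) over the large holder's rim centre (221,325). Allowing for its height, it is centred. The other two stand seated. Lower, release, rise.

Request:
{"op": "send_rows", "data": {"plan": [[[0.008, 0.033, 0], [0, 0, 0]], [[0, 0.032, 0], [0, 0, 0]], [[0, 0.032, 0], [0, 0, 0]], [[0, 0.032, 0], [0, 0, 0]], [[0, 0.032, 0], [0, 0, 0]], [[0, 0.032, 0], [0, 0, 0]], [[0, 0, 0], [0, 0, 0]], [[0, 0, 0], [0, 0, 0]]]}}

```text
time: 22.6
eef_pos: [0.4938, 0.4724, 0.0872]
tcp_rot: [0.483, -0.516, 0.516, -0.484]
contact_force: [0.0, 0.1, 0.7]
opening: 0.767
```

Request:
{"op": "send_rows", "data": {"plan": [[[0, 0, 0], [0, 0, 0]], [[0, 0, 0], [0, 0, 0]], [[0, 0, 0], [0, 0, 0]], [[0, 0, 0], [0, 0, 0]], [[0, 0, 0], [0, 0, 0]], [[0, 0, 0], [0, 0, 0]], [[0, 0, 0], [0, 0, 0]], [[0, 0, 0], [0, 0, 0]]], "gripper": 0}}

```text
time: 23.4
eef_pos: [0.4934, 0.4722, 0.0868]
tcp_rot: [0.484, -0.516, 0.516, -0.484]
contact_force: [0.0, -0.7, -0.8]
opening: 1.001
```

Request:
{"op": "send_rows", "data": {"plan": [[[0, -0.1, 0], [0, 0, 0]], [[0, -0.2, 0], [0, 0, 0]], [[0, -0.36, 0], [0, 0, 0]], [[0, -0.36, 0], [0, 0, 0]], [[0, -0.36, 0], [0, 0, 0]], [[-0.2, 0, 0.3], [0, 0, 0]], [[-0.2, 0, 0.3], [0, 0, 0]], [[-0.2, 0, 0.3], [0, 0, 0]], [[0, 0, 0], [0, 0, 0]], [[0, 0, 0], [0, 0, 0]]]}}

```text
time: 24.4
eef_pos: [0.6061, 0.5369, 0.251]
tcp_rot: [-0.484, 0.516, -0.516, 0.483]
contact_force: [-0.5, -0.0, 0.1]
opening: 1.0
```

Run:
```python
from h import *
t=read_camera("top");c=read_camera("side");im=np.hstack([c["img"][140:310,210:420],t["img"][140:310,200:410]])
cv2.imwrite("pics/s5.png",cv2.resize(im,None,fx=1.9,fy=1.9,interpolation=cv2.INTER_CUBIC))
for n,p in dict(S=(.3485,.307),M=(.417,.201),L=(.494,.472)).items():
    h={"S":.085,"M":.118,"L":.105}[n]+.029
    print(n,"cap expected side",np.round(proj(c,[*p,h]),1),"top",np.round(proj(t,[*p,h]),1))
for cam,d in(("side",c),("top",t)):
    print(cam,[b for b in blobs(d["img"],(10,120,100),(25,255,255),100)+blobs(d["img"],(100,100,50),(115,255,255),80) if 200<b[0][0]<420 and b[0][1]>130])
```

```text
S cap expected side [373.8 189.1] top [290.7 252.6]
M cap expected side [343.8 155.1] top [333.7 224.3]
L cap expected side [292.9 213.7] top [222.5 193.3]
side [(array([293.6, 219.3]), [275, 207, 38, 26, 822]), (array([225.9, 296.7]), [208, 283, 32, 31, 662]), (array([346.1, 155.8]), [338, 153, 16, 9, 81])]
top [(array([204. , 157.4]), [197, 149, 13, 17, 132]), (array([228.8, 190.6]), [218, 181, 19, 23, 227]), (array([334. , 225.7]), [327, 218, 15, 16, 191])]
```

View pics/s5.png

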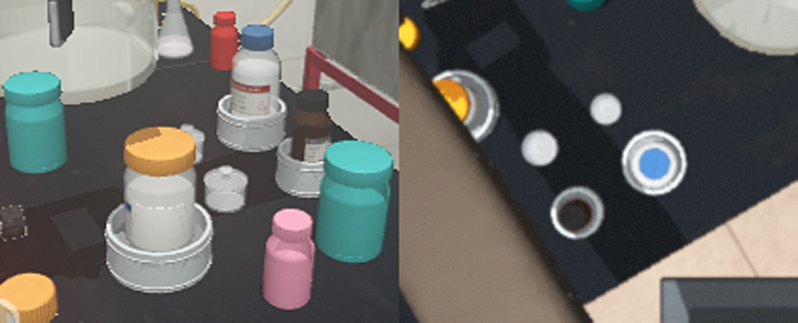

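The last view shows all three upright in their holders: jar (160,190), white (255,85), brown (313,130). The weighing bottles and flask have not moved, and the arm is clear with no contact force. I hand the job in.

```bash
python3 -c "
from plant import *
s=get_state();print(s['contact_force'].round(1),abs(s['dq']).max().round(3));print(sign_off())"
```

```text
[-0.9  0.6  0.7] 0.029
the job is handed in; nothing more can be done
None
```

The three bottles are in their holders and the job is handed in, about 24.5 s into the 83 s allowed: brown in the small holder, white in the medium, wide jar in the large. Each was lowered onto its sprung floor and released at the expected sunk height.

- **Last checks:** The final side and top views show all three upright. The white bottle's cap appeared within about 2 px of its expected position. The weighing bottles and flask looked unmoved. The arm was clear with near-zero contact force.
- **Weak or disagreeing checks:**
  - The arm partly hid the jar in the final top view, so its centring rests on the wrist and side views. Its cap was about 6 px from expected in the side view, because the colour mask includes the cap's rim.
  - The brown bottle was judged by eye only.
  - The wrist camera placed the holders about 2 mm further in y than the top camera did. I mostly followed the wrist, well inside the tolerances.
- **Verdict:** None was reported.

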